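Find the high spot of a round painting panel with a plunger gauge

TASK

The round wooden panel clamped on the turntable is not quite round: slide the gauge in gently by its knob until the plunger presses on the panel's edge and the needle stands about half-way round the dial. Then, with the plunger riding on the edge, turn the panel by its post to find the highest spot of the whole edge (the largest reading, there is a lesser second one), and leave it standing with that spot at the plunger, the gauge still pressed in and both handles let go. Hold the handles lightly, do not run the plunger to the end of its travel, and leave the pot, dish, paperweight and brush where they lie.

Things in the scene. Friction and masses are not known exactly. Their poses are not given: they have to be found in the camera images.
- rig: plywood base board 200 x 460 x 18 mm, fixed to the table, carrying turntable and gauge; its origin lies on the turntable's axis at table height, z up; the gauge stands on its +y side (board from y -130 to +330 mm)
- axis (a point): point on the turntable's axis at plunger height, 82 mm above the table (middle of the panel's edge). The turntable turns endlessly both ways, about 4 N of dry drag at the post, and stays where it is left
- panel (a point): point on the turntable's axis at the panel's top face, 92 mm above the table (fixed, does not turn). The wooden panel is 20 mm thick, about 200 mm across; its edge lies 99 to 104 mm from the axis: one broad highest spot of 104 mm, a second, lower one of about 102 mm farther round, slacks between; which way they point is not given
- nut (a point): point on the turntable's axis at the top of the clamp nut, 118 mm above the table (fixed); the nut is 30 mm across and sits on a steel clamp bar, 155 x 26 mm, top at 102 mm, that lies over the panel and turns with it
- post (a point): middle of the turning post's grip, on its axis, 133 mm above the table: a black upright sleeve, 18 mm in diameter, from 104 to 158 mm above the table, standing on the clamp bar 60 mm from the turntable's axis. The sleeve spins freely on its own pin, so it can be held while it is led round in a circle
- knob (a point): middle of the gauge's handle, on its axis, 102 mm above the table: a black upright round knob, 18 mm in diameter, from 62 to 124 mm high, on the tail (top at 44 mm) of the gauge carriage. The carriage slides along the rig's y axis, 65 mm in all; -y is towards the turntable (knob 275 mm from the axis when fully back). Dry friction about 7 N; stays where it is left
- dial (a point): centre of the dial face, 98 mm above the table, 60 mm ahead of the knob; white face in a round steel housing, 72 mm in diameter
- tip (a point): centre of the plunger's steel ball tip, 12 mm in diameter, 130 mm ahead of the knob when the plunger is out, 82 mm above the table, on the line from the gauge through the turntable's axis. The plunger is sprung, 16 mm of travel, about 0.6 N at first to 4 N fully in
- needle (a joint): dial needle, rad, read from above: 0 with the plunger out, growing clockwise by 0.35 rad for each mm that the plunger is pressed in, 5.6 at the end of its travel; 2.8 (half-way) is when it points straight away from the turntable, towards the knob
- pot: blue ceramic water pot, 72 mm across, 85 mm high, loose; origin under its centre. To be left alone
- dish: brown earthenware dish, 90 mm across, 20 mm high, loose; origin under its centre. To be left alone
- weight: dark wooden paperweight bar, 35 x 240 x 25 mm, loose; origin under its centre. To be left alone
- brush: paint brush lying on the table, loose; origin under its middle. To be left alone

How it is judged (in metres and radians):
On the way, in this order (a step that is already met when the one before it is completed fails the run):
1. the plunger is pressed against the panel's edge, about half-way in (needle between 1.7 and 3.9 rad) (value of joint needle between 1.7 and 3.9 rad and horizontal distance between tip and axis below 0.1115 m), for 0.2 s.
2. the panel is turned (post moved 30 mm) with the plunger riding on its edge (distance of post from where it was at the start of the episode above 0.03 m and value of joint needle above 0.3 rad), for 0.1 s.
At the end, for the whole second after the job is handed in: the panel stands with its highest spot at the plunger: the ball tip's centre at least 109.2 mm from the turntable's axis (about 109.65 mm at the very top, so within about 27 degrees of it), the plunger still pressed in (needle between 1.0 and 5.3 rad), all at rest and let go (horizontal distance between tip and axis between 0.1092 and 0.1115 m and value of joint needle between 1 and 5.3 rad); the robot touches nothing.
It fails at once if the plunger is run to the end of its travel (needle beyond 5.3 rad) (value of joint needle above 5.3 rad).
It fails at once if the handles are squeezed or forced: the fingers press on the rig with over 110 N in all (both fingers added up) (contact force between the fingers and rig above 110 N).
It fails at once if the water pot, dish, paperweight or brush is pushed aside (more than 30 mm) (distance of any of pot, dish, weight, brush from where it was at the start of the episode above 0.03 m).
It also fails if it takes over 72 s, if anything falls off the work surface, if the arm or the gripper's body presses on something with over 40 N, if the wrist force passes 120 N, or if a joint passes its speed limit or range.

ROBOT

A 6-joint arm with a two-finger parallel gripper is mounted at the origin on the work surface. World frame = base frame: x ahead of the robot, y to its left, z up, the work surface at z = 0. Lengths are in mm, angles in rad, forces in N, time in s.
With the tool pointing down it reaches from about 275 to 1000 mm from the base axis. Payload 8.4 kg.
Tool frame: the origin (TCP) lies on the mounting face of the last link; the fingertips stand 173 mm ahead of it and the grasp point (between the pads) lies 155 mm ahead of it; z points along the fingers, y is the line along which they close (so a half turn about z gives the same grasp; the last joint's range is limited). The gripper opens to 85 mm and grips with 20 to 120 N. Pads are 22 mm wide; open, the fingers measure 114 mm over their backs; the gripper's body (76 mm by 85 mm) begins 54 mm behind the grasp point. The pads swing forward as they close: fully open they stand 13 mm farther back than shut.
Start: joints at [1.118, 0.353, 1.633, -0, 1.155, -0.002], TCP at [272.303, 562.566, 404.681] pointing down, gripper open.
Joint ranges: [-2.63, 2.63], [-0.92, 2.1], [0.06, 2.66], [-1.3, 4.44], [0, 2.69], [-3.02, 3.02]. Speed limits (rad/s): [2.22, 2.22, 2.79, 3.14, 3.14, 3.14].

INTERFACE

Orientations are given as [roll, pitch, yaw] about the fixed x, y, z axes, in that order (R = Rz(yaw) Ry(pitch) Rx(roll)).
In Python, from rig import r gives the robot as it stands.
- The arm moves only by the tool apply_moves, never from a script. Its argument "deltas" is a list of rows, each an object with "claw": the gripper command: -1 is fully open, 1 is shut, values between are in proportion; "delta_pos": the shift along the tool's x, y, z in cm, a list of three; "yaw": the turn about the tool's z in rad. In form: [{"claw": claw, "delta_pos": [tx, ty, tz], "yaw": yaw}, ...]. A call has 1 to 8 rows; each row shifts and turns the commanded pose from where the row before left it, along the tool's axes as they then stand; what a row does not reach is not made up. A row lasts 1/8 s, in which the tool goes at most 62.5 mm and 10.7 degrees, less where a joint would pass 70% of its speed; a pose out of reach is approached as far as the arm can. A call with a gripper value outside its range is refused whole. The fingers move at their own pace and stop on an object; "grip_force" is the grip in N (left out, the last holds). Time passes only in rows, so rows that do not move let the fingers close. It gives the time, the measured TCP pose, the force, the opening and the grip force at its end, in the units of the state.
- r.sense(): the state, without advancing time (a new reading comes with each control period).
- r.grab_frame(name): name is "side" or "top"; returns a dict with "img" (400x640x3 uint8, blue, green, red), "z_map" (400x640 float32, mm along the optical axis (not along the pixel's ray), 0 where there is no reading), "fx", "fy", "cx", "cy" (pixels), "eye" and "rotation" of the camera in the world. Camera axes: x right, y up, looking along -z (the intrinsics and any distortion apply to the point x, -y, -z); pixel columns grow to the right and rows downward; lengths in mm; the calibration is good to about 2 mm. A picture is of the moment at which its call begins.
- r.sign_off(): hands the job in; it is judged then, once.
The state is a dict: "clock": time; "qpos": joint angles; "qvel": joint speeds; "joint_efforts": joint torques, N m; "eef_pos": TCP position; "tcp_rot": TCP orientation; "contact_force": force on the tool from outside, world axes, zero at the start; "wrist_torque": the same for the moment, N m; "opening": opening from 0.0 (shut) to 1.0 (fully open); "grasp_force": force on a finger pad.
Only numpy, scipy, OpenCV 4.12 (cv2) and the standard library are available. Lean on these libraries where they do the work, as an engineer would, in place of code of your own. Each camera call takes 0.05 s, during which the arm holds its last target. There are 200 camera calls.

## Working session

There is one attempt and no reset: what is moved stays moved. The work goes in short steps, Python scripts to look and compute and a tool call to move; the robot and the scene stay as the last step left them, time stands still between calls to the robot, and variables do not carry over. Pictures are saved under pics/ and viewed, at most 10 in all, crops included, and the job is handed in when it is done.

Besides the shell and the picture viewer there is one more tool, called after "Call:" as name(argument=value, ...) on one line, values as JSON. apply_moves: Moves the arm, as the interface text tells. Its arguments: {"type":"object","properties":{"deltas":{"type":"array"},"grip_force":{"type":"number"}},"required":["deltas"]}

```bash
mkdir -p pics; ls
python3 - <<'E'
from rig import r
import cv2
s=r.sense();print(s)
for n in("top","side"):
    f=r.grab_frame(n);cv2.imwrite(f"pics/{n}0.png",f["img"]);print(n,f["fx"],f["fy"],f["cx"],f["cy"],f["eye"],f["rotation"],[k for k in f])
E
```

```text
pics
{'clock': 0.0, 'qpos': array([ 1.11761003e+00,  3.53676785e-01,  1.63410610e+00,  2.19348183e-05,
        1.15519783e+00, -2.35889729e-03]), 'qvel': array([-0.00124031, -0.00071509, -0.00119418,  0.00299148,  0.0013863 ,
        0.0005141 ]), 'joint_efforts': array([-1.78270202e-03, -6.05251551e+01, -3.42074847e+01, -8.98556254e-05,
        9.31883493e-03,  4.70479335e-06]), 'eef_pos': array([272.1965704 , 562.36933416, 403.95562185]), 'tcp_rot': array([-3.14020464e+00, -2.33295446e-05,  2.69075637e+00]), 'contact_force': array([ 0.1180631 , -0.03074865,  0.53310473]), 'wrist_torque': array([ 0.01297794, -0.03198949, -0.03115666]), 'grasp_force': 0.0, 'opening': 0.9984918489176152}
top 362.52462372724034 362.52462372724034 318.5496653350812 202.0397055697012 [ 484.52343692  -73.05036578 1218.0310814 ] [ 9.53541904e-02 -1.09426814e-04 -1.55803095e+00] ['img', 'z_map', 'fx', 'fy', 'cx', 'cy', 'eye', 'rotation']
side 400.80000085998824 400.80000085998824 321.0435133119808 200.83465033455067 [  27.56502692 -867.95189103  911.11394564] [ 0.89511044  0.00840669 -0.60219638] ['img', 'z_map', 'fx', 'fy', 'cx', 'cy', 'eye', 'rotation']
```

View pics/top0.png

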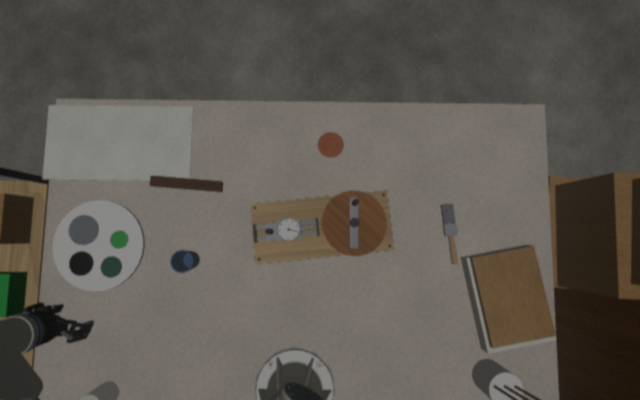

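View pics/side0.png

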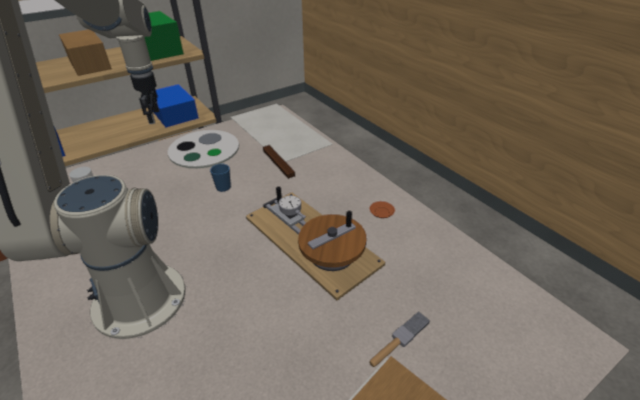

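Top view: panel centre is near (354,223), nut (354,222), post (355,202), knob (268,231) and dial (289,230). The pot (184,261), bar (186,184), dish (330,145) and brush (450,232) are all clear of the rig.

```bash
cat > h.py <<'E'
import numpy as np,cv2
from scipy.spatial.transform import Rotation as R
def cast(f,u,v,z):
    d=R.from_euler("xyz",f["rotation"]).as_matrix()@np.array([(u-f["cx"])/f["fx"],-(v-f["cy"])/f["fy"],-1.])
    e=np.array(f["eye"]);return e+d*(z-e[2])/d[2]
def proj(f,p):
    c=R.from_euler("xyz",f["rotation"]).as_matrix().T@(np.array(p)-f["eye"])
    return np.array([f["cx"]+f["fx"]*c[0]/-c[2],f["cy"]+f["fy"]*c[1]/c[2]])
def crop(f,u0,u1,v0,v1,k,name):
    cv2.imwrite(name,cv2.resize(f["img"][v0:v1,u0:u1],None,fx=k,fy=k,interpolation=cv2.INTER_CUBIC))
E
python3 - <<'E'
from rig import r
from h import *
f=r.grab_frame("top");s=r.grab_frame("side")
crop(f,240,405,180,275,4.8,"pics/t1.png");crop(s,240,390,175,295,5,"pics/s1.png")
# board: wood mask by height 10..30 mm
v,u=np.mgrid[:400,:640];
d=np.stack([(u-f["cx"])/f["fx"],-(v-f["cy"])/f["fy"],-np.ones(u.shape)],-1)*f["z_map"][...,None]
P=d@R.from_euler("xyz",f["rotation"]).as_matrix().T+f["eye"]
box=(u>240)&(u<405)&(v>180)&(v<275)&(f["z_map"]>0)
m=box&(P[...,2]>10)
rc=cv2.minAreaRect(np.float32(P[m][:,:2]));print("board",rc)
m=box&(P[...,2]>84)&(P[...,2]<97)
cs,_=cv2.findContours(m.astype(np.uint8),0,2);c=max(cs,key=cv2.contourArea)
print("panel",cv2.minEnclosingCircle(np.float32([cast(f,*q[0],92)[:2] for q in c])))
g=f["img"].max(2)
for nm,z,(a,b) in(("knob",124,(268,231)),("post",158,(355,202)),("nut",118,(355,222))):
    mm=np.zeros(g.shape,bool);mm[b-7:b+8,a-7:a+8]=1;mm&=g<60
    vv,uu=np.nonzero(mm);print(nm,len(uu),uu.mean(),vv.mean(),cast(f,uu.mean(),vv.mean(),z), P[mm][:,2].max())
E
```

```text
board ((516.6362915039062, -81.99298095703125), (203.46099853515625, 460.4959716796875), 6.454910755157471)
panel ((528.4646606445312, -182.33726501464844), 102.34867858886719)
knob 31 269.0 231.0 [499.73072518  76.10890863 124.        ] 127.60039519370252
post 31 354.80645161290323 202.06451612903226 [ 587.18991688 -178.36443023  158.        ] 1218.0310814023724
nut 56 354.26785714285717 222.28571428571428 [ 529.44965778 -180.90527719  118.        ] 122.56134203057354
```

View pics/t1.png

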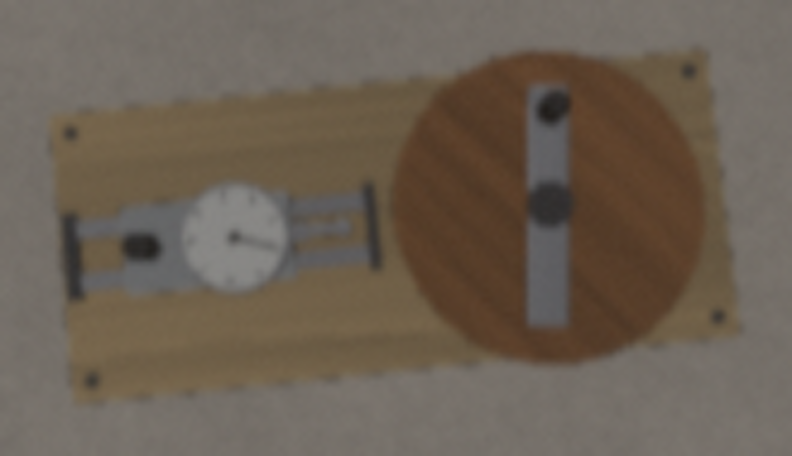

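View pics/s1.png

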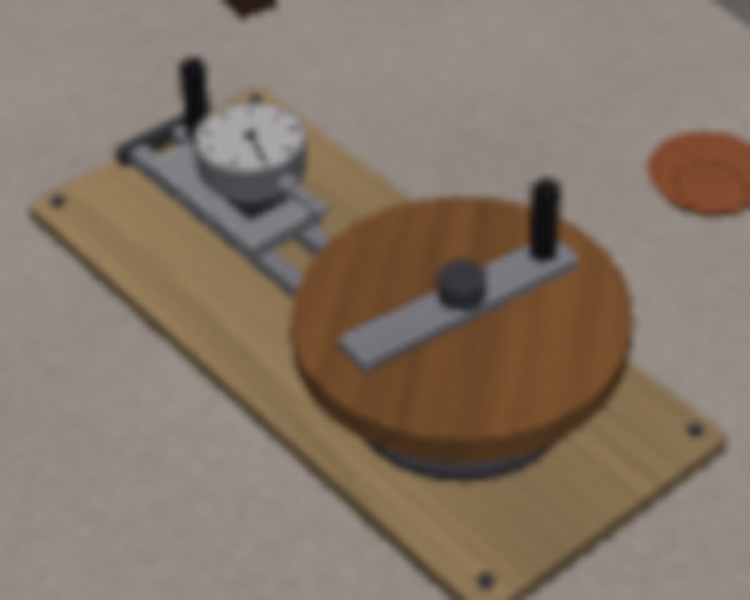

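The crops show the knob at (268.5,231), a post dark blob at (355,202), and the needle pointing to the panel (near 0). The rig is turned about 6.4°.

Run:
```python
from rig import r
from h import *
s=r.grab_frame("side");f=r.grab_frame("top")
print("knob side",cast(s,278.2,188.0,124),"post side",cast(s,348.8,211.8,158),"nut side",cast(s,240+461/5-.4,175+270/5-.4,118))
print("tip top",cast(f,240+345/4.8-.4,180+225/4.8-.4,82),"dial top",cast(f,240+235/4.8-.4,180+237/4.8-.4,98),"knob",cast(f,268.4,231,124))
g=s["img"].max(2)
for nm,z,(a,b) in(("knob",93,(279,194)),("post",131,(349,220))):
    mm=np.zeros(g.shape,bool);mm[b-11:b+12,a-5:a+6]=1;mm&=g<60
    vv,uu=np.nonzero(mm);print(nm,len(uu),uu.mean(),vv.mean(),cast(s,uu.mean(),vv.mean(),z))
```

```text
knob side [501.63545432  81.18485902 124.        ] post side [ 591.68196709 -178.31930601  158.        ] nut side [ 534.99136253 -173.24914026  118.        ]
tip top [516.11717349 -50.64144891  82.        ] dial top [507.08146017  19.54693854  98.        ] knob [499.70767988  77.91386513 124.        ]
knob 54 278.27777777777777 193.53703703703704 [505.15580836  91.51623569  93.        ]
post 73 348.2054794520548 218.73972602739727 [ 591.17637187 -177.6528476   131.        ]
```

Call:
apply_moves(deltas=[{"claw": 0, "delta_pos": [0, 0, 0], "yaw": 0.168}, {"claw": 0, "delta_pos": [0, 0, 0], "yaw": 0.168}, {"claw": 0, "delta_pos": [0, 0, 0], "yaw": 0.168}, {"claw": 0, "delta_pos": [0, 0, 0], "yaw": 0.168}, {"claw": 0, "delta_pos": [0, 0, 0], "yaw": 0.168}, {"claw": 0, "delta_pos": [0, 0, 0], "yaw": 0.168}], grip_force=20)

```text
clock: 1.05
eef_pos: [272.3, 562.5, 404.6]
tcp_rot: [-3.142, 0.0, 1.677]
contact_force: [-0.2, 0.2, -0.4]
opening: 0.5
grasp_force: 0.0
```

Call:
apply_moves(deltas=[{"claw": 0, "delta_pos": [-4, 1.35, 0], "yaw": 0}, {"claw": 0, "delta_pos": [-4, 1.35, 0], "yaw": 0}, {"claw": 0, "delta_pos": [-4, 1.35, 0], "yaw": 0}, {"claw": 0, "delta_pos": [-4, 1.35, 0], "yaw": 0}, {"claw": 0, "delta_pos": [-4, 1.35, 0], "yaw": 0}, {"claw": 0, "delta_pos": [-4, 1.35, 0], "yaw": 0}, {"claw": 0, "delta_pos": [-4, 1.35, 0], "yaw": 0}, {"claw": 0, "delta_pos": [-4, 1.35, 0], "yaw": 0}])

```text
clock: 2.05
eef_pos: [415.8, 255.3, 404.8]
tcp_rot: [3.141, -0.0, 1.683]
contact_force: [0.4, 0.4, 1.3]
opening: 0.499
grasp_force: 0.0
```

Call:
apply_moves(deltas=[{"claw": 0, "delta_pos": [-3.7, 1.27, 0], "yaw": 0}, {"claw": 0, "delta_pos": [-3.7, 1.27, 0], "yaw": 0}, {"claw": 0, "delta_pos": [-3.7, 1.27, 0], "yaw": 0}, {"claw": 0, "delta_pos": [-3.7, 1.27, 2], "yaw": 0}, {"claw": 0, "delta_pos": [-3.7, 1.27, 3], "yaw": 0}, {"claw": 0, "delta_pos": [0, 0, 3], "yaw": 0}, {"claw": 0, "delta_pos": [0, 0, 1], "yaw": 0}, {"claw": 0, "delta_pos": [0, 0, 0], "yaw": 0}])

```text
clock: 3.05
eef_pos: [499.0, 80.2, 314.6]
tcp_rot: [-3.141, -0.0, 1.683]
contact_force: [-0.1, 0.1, 0.1]
opening: 0.499
grasp_force: 0.0
```

Run:
```python
from rig import r
from h import *
print(r.sense()["eef_pos"])
f=r.grab_frame("top");s=r.grab_frame("side")
a=cv2.resize(f["img"][195:265,245:345],None,fx=4,fy=4,interpolation=2);b=cv2.resize(s["img"][130:230,230:330],None,fx=4,fy=4,interpolation=2)
c=np.zeros((400,800,3),np.uint8);c[:280,:400]=a;c[:,400:]=b;cv2.imwrite("pics/k1.png",c)
```

```text
[499.03975416  80.18268864 314.56872806]
```

View pics/k1.png

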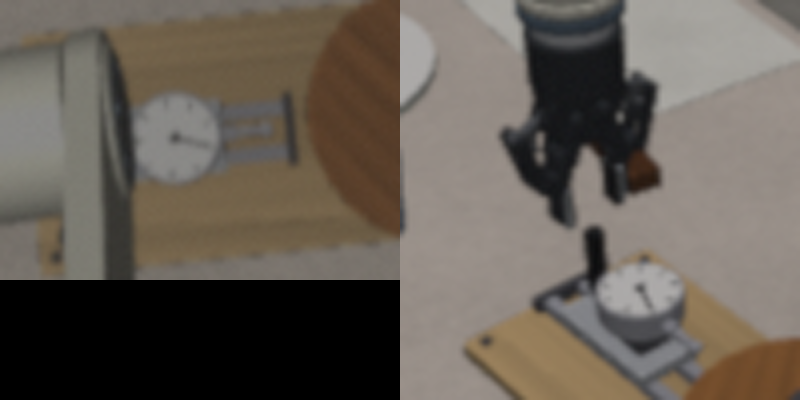

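The knob stands midway below the open fingers. The dial stays visible in both views: top crop (175,137), side crop (640,290). Next I lower and close.

Call:
apply_moves(deltas=[{"claw": 0, "delta_pos": [-0.15, 0, 1], "yaw": 0}, {"claw": 0, "delta_pos": [0, 0, 1.2], "yaw": 0}, {"claw": 0, "delta_pos": [0, 0, 1.2], "yaw": 0}, {"claw": 0, "delta_pos": [0, 0, 1.0], "yaw": 0}, {"claw": 0, "delta_pos": [0, 0, 0.4], "yaw": 0}, {"claw": 0, "delta_pos": [0, 0, 0], "yaw": 0}])

```text
clock: 3.9
eef_pos: [499.3, 78.4, 266.3]
tcp_rot: [-3.141, 0.0, 1.683]
contact_force: [-0.4, -0.0, 0.5]
opening: 0.507
grasp_force: 0.0
```

Call:
apply_moves(deltas=[{"claw": 0.3, "delta_pos": [0, 0, 0], "yaw": 0}, {"claw": 0.45, "delta_pos": [0, 0, 0], "yaw": 0}, {"claw": 0.6, "delta_pos": [0, 0, 0], "yaw": 0}, {"claw": 0.7, "delta_pos": [0, 0, 0], "yaw": 0}, {"claw": 0.7, "delta_pos": [0, 0, 0], "yaw": 0}], grip_force=20)

```text
clock: 4.53
eef_pos: [500.9, 78.6, 267.5]
tcp_rot: [3.137, -0.0, 1.683]
contact_force: [5.7, 0.6, -1.2]
opening: 0.202
grasp_force: 19.8
```

Call:
apply_moves(deltas=[{"claw": 0.7, "delta_pos": [-0.3, 0.1, 0], "yaw": 0}, {"claw": 0.7, "delta_pos": [-0.4, 0, 0], "yaw": 0}, {"claw": 0.7, "delta_pos": [-0.5, 0, 0], "yaw": 0}, {"claw": 0.7, "delta_pos": [-0.5, 0, 0], "yaw": 0}, {"claw": 0.7, "delta_pos": [-0.5, 0, 0], "yaw": 0}, {"claw": 0.7, "delta_pos": [-0.4, 0, 0], "yaw": 0}, {"claw": 0.7, "delta_pos": [-0.2, 0, 0], "yaw": 0}, {"claw": 0.7, "delta_pos": [0, 0, 0], "yaw": 0}])

```text
clock: 5.52
eef_pos: [504.3, 51.3, 267.5]
tcp_rot: [3.139, -0.001, 1.682]
contact_force: [2.2, 4.7, 2.6]
opening: 0.203
grasp_force: 20.1
```

```bash
cat > dial.py <<'E'
from rig import r
from h import *
U=np.array([-.112,.9937]);
def needle(f,c,k=24):
    """c: dial centre xy at z 98; rectify the face to a rig-aligned view (right = towards turntable), find the dark spoke"""
    res=[]
    ctr=np.array(c)
    X=np.array([U[1],-U[0]])      # rig +x
    g=f["img"].max(2).astype(np.float32)
    n=np.arange(0,2*np.pi,.02)    # needle value
    th=n-2.8                      # clockwise from +y(rig, away), seen from above
    rad=np.linspace(8,24,17)
    P=ctr+rad[:,None,None]*(np.cos(th)[None,:,None]*U+np.sin(th)[None,:,None]*X)
    uv=np.array([[proj(f,[*p,98]) for p in row] for row in P]).astype(np.float32)
    v=cv2.remap(g,uv[...,0],uv[...,1],cv2.INTER_CUBIC).mean(0)
    w=np.clip(np.percentile(v,60)-v,0,None);i=w.argmax()
    q=np.abs((n-n[i]+np.pi)%(2*np.pi)-np.pi)<.4
    a=np.angle((w[q]**2*np.exp(1j*n[q])).sum())%(2*np.pi)
    return round(float(a),2),round(float(w[i]),1)
def face(f,c):
    """refine the centre of the white face near c"""
    u,v=np.round(proj(f,[*c,98])).astype(int);g=f["img"].min(2);m=np.zeros(g.shape,np.uint8)
    m[v-14:v+15,u-14:u+15]=(g[v-14:v+15,u-14:u+15]>120)
    cs,_=cv2.findContours(m,0,2);k=max(cs,key=cv2.contourArea);(a,b),rr=cv2.minEnclosingCircle(k)
    return cast(f,a,b,98)[:2],rr
E
python3 - <<'E'
from dial import *
s=r.sense();e=s["eef_pos"];print(e,s["contact_force"],s["grasp_force"])
c=e[:2]-60*U;print(c)
for n in("top","side"):
    f=r.grab_frame(n);fc=face(f,c);print(n,fc,needle(f,c),needle(f,fc[0]))
    u,v=np.round(proj(f,[*c,98])).astype(int);crop(f,u-30,u+70,v-40,v+40,6,f"pics/d_{n}.png")
E
```

```text
[504.32414678  51.25337085 267.48754374] [2.16549315 4.66575941 2.58453867] 20.060084760189056
[511.04414678  -8.36862915]
top (array([510.47001712, -11.0335881 ]), 10.111974716186523) (3.07, 52.5) (3.01, 47.4)
side (array([532.26038159,  16.09283981]), 14.4223051071167) (3.29, 35.5) (0.65, 20.4)
```

View pics/d_top.png

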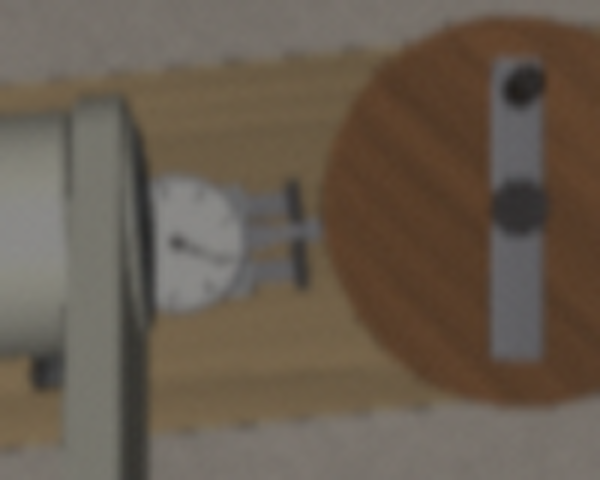

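The needle still points right and slightly down, close to 0. The plunger is just reaching the edge near (322,230) in the crop, and my detector was fooled by the gripper covering the left of the dial. I advance a little more.

Call:
apply_moves(deltas=[{"claw": 0.7, "delta_pos": [-0.2, 0, 0], "yaw": 0}, {"claw": 0.7, "delta_pos": [-0.2, 0, 0], "yaw": 0}, {"claw": 0.7, "delta_pos": [-0.1, 0, 0], "yaw": 0}, {"claw": 0.7, "delta_pos": [0, 0, 0], "yaw": 0}])

```text
clock: 6.12
eef_pos: [504.9, 46.6, 267.5]
tcp_rot: [3.139, -0.002, 1.682]
contact_force: [2.5, 7.4, 2.0]
opening: 0.202
grasp_force: 20.1
```

```bash
cat > dial.py <<'E'
from rig import r
from h import *
U=np.array([-.112,.9937]);X=np.array([U[1],-U[0]])  # rig +y (away from the turntable), rig +x
def patch(f,c,k=3,h=38):
    """face seen from straight above, k px/mm, up = away from turntable, right = rig +x"""
    a=np.float32([[-h,-h],[h,-h],[h,h],[-h,h]])
    src=np.float32([proj(f,[*(np.array(c)+p[0]*X-p[1]*U),98]) for p in a])
    return cv2.warpPerspective(f["img"],cv2.getPerspectiveTransform(src,np.float32((a+h)*k)),(2*h*k,2*h*k),flags=cv2.INTER_CUBIC)
def needle(f,c,k=3,h=38):
    """needle value = clockwise from up + 2.8; dark spoke within the bright face"""
    g=cv2.warpPolar(patch(f,c,k,h).max(2),(h*k,360),(h*k,h*k),h*k,cv2.INTER_LINEAR).astype(float)  # row = deg clockwise from right (image)
    v=g[:,int(8*k):int(18*k)].mean(1);ok=g[:,int(24*k):int(27*k)].mean(1)>np.percentile(g,80)*.8
    w=np.where(ok,np.clip(np.median(v)-v,0,None),0);i=w.argmax()
    d=(np.arange(360)-i+180)%360-180;q=np.abs(d)<25
    deg=i+(w[q]**2*d[q]).sum()/(w[q]**2).sum()
    return round(float((np.radians(deg+90)+2.8)%(2*np.pi)),2),round(float(w[i]))
E
python3 - <<'E'
from dial import *
s=r.sense();e=s["eef_pos"];print(e,s["contact_force"],s["grasp_force"])
c=e[:2]-60*U;o=[]
for n in("top","side"):
    f=r.grab_frame(n);cc=c+(np.array([0,-1.5]) if n=="top" else np.array([4,6]));print(n,needle(f,cc));o.append(patch(f,cc,5))
cv2.imwrite("pics/p1.png",np.hstack(o))
E
```

```text
[504.85611549  46.55821088 267.49091079] [2.53382772 7.40686491 2.0423478 ] 20.07343590259552
top (1.68, 13)
side (2.09, 39)
```

View pics/p1.png

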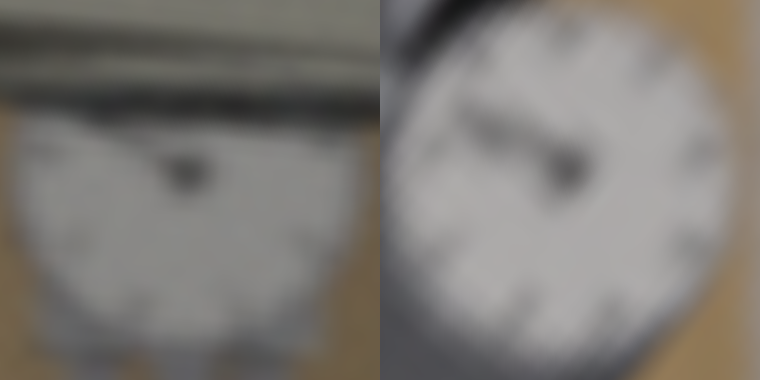

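Both patches show the needle 60° anticlockwise of "away", so it reads about 1.75 rad (5 mm pressed). The hubs at (186,172) and (568,168) give the centre correction. I press 3 mm more, then release.

Call:
apply_moves(deltas=[{"claw": 0.7, "delta_pos": [-0.2, 0, 0], "yaw": 0}, {"claw": 0.7, "delta_pos": [-0.1, 0, 0], "yaw": 0}, {"claw": 0.7, "delta_pos": [0, 0, 0], "yaw": 0}, {"claw": 0.7, "delta_pos": [0, 0, 0], "yaw": 0}, {"claw": 0.7, "delta_pos": [0, 0, 0], "yaw": 0}])

```text
clock: 6.85
eef_pos: [505.2, 43.7, 267.5]
tcp_rot: [3.139, -0.002, 1.682]
contact_force: [1.9, 7.3, 1.8]
opening: 0.204
grasp_force: 20.1
```

Run:
```python
from dial import *
s=r.sense();e=s["eef_pos"];print(e,s["contact_force"],s["grasp_force"])
c=e[:2]-60*U;o=[]
for n in("top","side"):
    f=r.grab_frame(n);cc=c+(np.array([-1.4,2.1]) if n=="top" else np.array([3.5,10.4]));print(n,cc,needle(f,cc))
```

```text
[505.17431983  43.66425876 267.46376942] [1.90403854 7.34933582 1.84904761] 20.070347785949707
top [510.49431983 -13.85774124] (4.17, 3)
side [515.39431983  -5.55774124] (2.66, 48)
```

Call:
apply_moves(deltas=[{"claw": 0.4, "delta_pos": [0, 0, 0], "yaw": 0}, {"claw": 0.0, "delta_pos": [0, 0, 0], "yaw": 0}, {"claw": 0.0, "delta_pos": [0, 0, 0], "yaw": 0}, {"claw": 0, "delta_pos": [0, 0, -1.5], "yaw": 0}, {"claw": 0, "delta_pos": [0, 0, -3], "yaw": 0}, {"claw": 0, "delta_pos": [0, 0, -3.5], "yaw": 0}, {"claw": 0, "delta_pos": [0, 0, 0], "yaw": 0}])

```text
clock: 7.82
eef_pos: [505.4, 42.8, 350.1]
tcp_rot: [3.136, 0.0, 1.683]
contact_force: [0.3, 0.2, -0.1]
opening: 0.499
grasp_force: 0.0
```

Run:
```python
from dial import *
s=r.sense();e=s["eef_pos"];print(e,s["contact_force"],s["grasp_force"])
for n,cc in (("top",[510.5,-13.9]),("side",[515.4,-5.6])):
    f=r.grab_frame(n);print(n,cc,needle(f,cc))
```

```text
[505.38509831  42.77104667 350.1383218 ] [ 0.29397359  0.15715438 -0.12567357] 0.0
top [510.5, -13.9] (5.13, 0)
side [515.4, -5.6] (2.66, 48)
```

Call:
apply_moves(deltas=[{"claw": 0, "delta_pos": [-3, 0.7, 0], "yaw": 0}, {"claw": 0, "delta_pos": [-4.5, 1.2, 0], "yaw": 0}, {"claw": 0, "delta_pos": [-4.5, 1.2, 0], "yaw": 0}, {"claw": 0, "delta_pos": [-4.5, 1.2, 0], "yaw": 0}, {"claw": 0, "delta_pos": [-4.5, 1.1, 0], "yaw": 0}, {"claw": 0, "delta_pos": [-2.13, 0.4, 0], "yaw": 0}, {"claw": 0, "delta_pos": [0, 0, 0], "yaw": 0}, {"claw": 0, "delta_pos": [0, 0, 0], "yaw": 0}])

```text
clock: 8.93
eef_pos: [587.3, -179.6, 346.1]
tcp_rot: [-3.14, -0.001, 1.683]
contact_force: [0.2, -0.2, -1.0]
opening: 0.498
grasp_force: 0.0
```

Run:
```python
from dial import *
s=r.sense();e=s["eef_pos"];print(e,s["tcp_rot"])
s=r.grab_frame("side");f=r.grab_frame("top")
print("needle",needle(f,[510.5,-13.9]),needle(s,[515.4,-5.6]))
a=cv2.resize(f["img"][180:250,300:400],None,fx=4,fy=4,interpolation=2);b=cv2.resize(s["img"][140:240,300:400],None,fx=4,fy=4,interpolation=2)
c=np.zeros((400,800,3),np.uint8);c[:280,:400]=a;c[:,400:]=b;cv2.imwrite("pics/k2.png",c)
```

```text
[ 587.29310139 -179.59082393  346.12963884] [-3.14024118e+00 -1.05302604e-03  1.68306492e+00]
needle (2.76, 21) (2.66, 48)
```

View pics/k2.png

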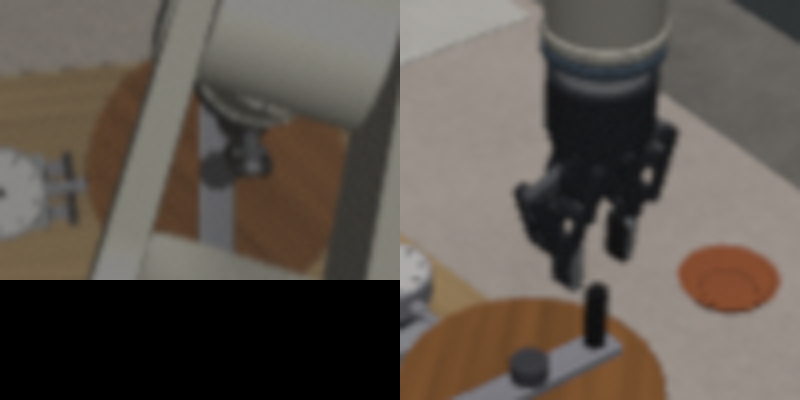

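In the side view the post top at (596,290) lies under the middle of the fingertips (568,280) and (620,252). The dial is visible in the top view and reads 2.7. I descend and grip.

Call:
apply_moves(deltas=[{"claw": 0, "delta_pos": [0, 0.15, 1.2], "yaw": 0}, {"claw": 0, "delta_pos": [0, 0, 1.4], "yaw": 0}, {"claw": 0, "delta_pos": [0, 0, 1.4], "yaw": 0}, {"claw": 0, "delta_pos": [0, 0, 1.1], "yaw": 0}, {"claw": 0.3, "delta_pos": [0, 0, 0], "yaw": 0}, {"claw": 0.5, "delta_pos": [0, 0, 0], "yaw": 0}, {"claw": 0.7, "delta_pos": [0, 0, 0], "yaw": 0}, {"claw": 0.7, "delta_pos": [0, 0, 0], "yaw": 0}], grip_force=25)

```text
clock: 10.02
eef_pos: [590.4, -180.5, 296.3]
tcp_rot: [3.138, 0.001, 1.683]
contact_force: [5.5, 0.0, -6.8]
opening: 0.2
grasp_force: 26.5
```

Run:
```python
from dial import *
f=r.grab_frame("top");s=r.grab_frame("side")
print("needle",needle(f,[510.5,-13.9]),needle(s,[515.4,-5.6]))
A=np.array([529.5,-181.3]);e=r.sense()["eef_pos"][:2]-A;p=np.array([e@X,e@U]);print("post rig",p,np.hypot(*p),np.degrees(np.arctan2(p[1],p[0])))
# steps of 15 deg, counterclockwise from 0, tool x=rig y, tool y=rig x, cm
for a in range(0,360,15):
    t=np.radians([a,a+15]);print(a,"tx %.2f ty %.2f"%(6*np.diff(np.sin(t))[0],6*np.diff(np.cos(t))[0]),end=" | ")
```

```text
needle (2.76, 21) (2.66, 48)
post rig [60.60085123 -6.01691991] 60.8988217854277 -5.670183307164183
0 tx 1.55 ty -0.20 | 15 tx 1.45 ty -0.60 | 30 tx 1.24 ty -0.95 | 45 tx 0.95 ty -1.24 | 60 tx 0.60 ty -1.45 | 75 tx 0.20 ty -1.55 | 90 tx -0.20 ty -1.55 | 105 tx -0.60 ty -1.45 | 120 tx -0.95 ty -1.24 | 135 tx -1.24 ty -0.95 | 150 tx -1.45 ty -0.60 | 165 tx -1.55 ty -0.20 | 180 tx -1.55 ty 0.20 | 195 tx -1.45 ty 0.60 | 210 tx -1.24 ty 0.95 | 225 tx -0.95 ty 1.24 | 240 tx -0.60 ty 1.45 | 255 tx -0.20 ty 1.55 | 270 tx 0.20 ty 1.55 | 285 tx 0.60 ty 1.45 | 300 tx 0.95 ty 1.24 | 315 tx 1.24 ty 0.95 | 330 tx 1.45 ty 0.60 | 345 tx 1.55 ty 0.20 |
```

```bash
cat > m.py <<'E'
from dial import *
f=r.grab_frame("top");s=r.grab_frame("side");q=r.sense()
A=np.array([529.5,-181.3]);e=q["eef_pos"][:2]-A;p=np.array([e@X,e@U])
print("t %.1f"%q["clock"],"needle",needle(f,[510.5,-13.9]),needle(s,[515.4,-5.6]),"post r %.1f ang %.1f"%(np.hypot(*p),np.degrees(np.arctan2(p[1],p[0]))),"F rig x,y",np.round([q["contact_force"][:2]@X,q["contact_force"][:2]@U],1))
E
python3 m.py
```

```text
t 10.2 needle (2.75, 21) (2.66, 48) post r 60.9 ang -5.7 F rig x,y [ 6.2 -0.6]
```

Call:
apply_moves(deltas=[{"claw": 0.7, "delta_pos": [0.52, 0.02, 0], "yaw": 0}, {"claw": 0.7, "delta_pos": [1.55, -0.2, 0], "yaw": 0}, {"claw": 0.7, "delta_pos": [1.45, -0.6, 0], "yaw": 0}, {"claw": 0.7, "delta_pos": [0, 0, 0], "yaw": 0}])

```text
clock: 10.72
eef_pos: [578.4, -145.1, 296.2]
tcp_rot: [3.138, -0.001, 1.683]
contact_force: [6.0, 7.9, -4.0]
opening: 0.198
grasp_force: 26.6
```

```bash
python3 m.py
```

```text
t 10.8 needle (3.19, 21) (3.18, 47) post r 60.8 ang 30.0 F rig x,y [5.4 8.4]
```

Call:
apply_moves(deltas=[{"claw": 0.7, "delta_pos": [1.24, -0.95, 0], "yaw": 0}, {"claw": 0.7, "delta_pos": [0.95, -1.24, 0], "yaw": 0}, {"claw": 0.7, "delta_pos": [0, 0, 0], "yaw": 0}])

```text
clock: 11.2
eef_pos: [553.2, -125.6, 296.2]
tcp_rot: [3.141, -0.002, 1.682]
contact_force: [1.6, 9.6, -0.5]
opening: 0.199
grasp_force: 27.0
```

```bash
python3 m.py
```

```text
t 11.3 needle (3.4, 24) (3.28, 32) post r 60.5 ang 60.4 F rig x,y [ 0.9 10.7]
```

Call:
apply_moves(deltas=[{"claw": 0.7, "delta_pos": [0.6, -1.45, 0], "yaw": 0}, {"claw": 0.7, "delta_pos": [0.2, -1.55, 0], "yaw": 0}, {"claw": 0.7, "delta_pos": [0, 0, 0], "yaw": 0}])

```text
clock: 11.68
eef_pos: [521.8, -121.9, 296.1]
tcp_rot: [-3.14, -0.001, 1.683]
contact_force: [-5.2, 6.1, 3.0]
opening: 0.201
grasp_force: 27.6
```

```bash
python3 m.py
```

```text
t 11.8 needle (3.37, 27) (3.29, 38) post r 59.8 ang 90.8 F rig x,y [-5.7  6.8]
```

Call:
apply_moves(deltas=[{"claw": 0.7, "delta_pos": [-0.2, -1.55, 0], "yaw": 0}, {"claw": 0.7, "delta_pos": [-0.6, -1.45, 0], "yaw": 0}, {"claw": 0.7, "delta_pos": [0, 0, 0], "yaw": 0}])

```text
clock: 12.15
eef_pos: [493.4, -134.2, 296.1]
tcp_rot: [-3.14, 0.001, 1.683]
contact_force: [-4.2, -2.2, 3.4]
opening: 0.2
grasp_force: 27.6
```

```bash
python3 m.py
```

```text
t 12.2 needle (3.15, 22) (5.75, 21) post r 59.3 ang 120.8 F rig x,y [-6.5 -1.6]
```

Call:
apply_moves(deltas=[{"claw": 0.7, "delta_pos": [-0.95, -1.24, 0], "yaw": 0}, {"claw": 0.7, "delta_pos": [-1.24, -0.95, 0], "yaw": 0}, {"claw": 0.7, "delta_pos": [0, 0, 0], "yaw": 0}])

```text
clock: 12.62
eef_pos: [475.0, -158.9, 296.1]
tcp_rot: [3.141, 0.002, 1.682]
contact_force: [-1.5, -6.4, 0.3]
opening: 0.201
grasp_force: 27.2
```

```bash
python3 m.py
```

```text
t 12.7 needle (3.07, 21) (3.03, 18) post r 58.9 ang 150.9 F rig x,y [-1.8 -5.8]
```

Call:
apply_moves(deltas=[{"claw": 0.7, "delta_pos": [-1.45, -0.6, 0], "yaw": 0}, {"claw": 0.7, "delta_pos": [-1.55, -0.2, 0], "yaw": 0}, {"claw": 0.7, "delta_pos": [0, 0, 0], "yaw": 0}])

```text
clock: 13.1
eef_pos: [471.3, -189.7, 296.2]
tcp_rot: [3.139, 0.002, 1.682]
contact_force: [4.5, -6.2, -3.0]
opening: 0.201
grasp_force: 26.9
```

```bash
python3 m.py
```

```text
t 13.2 needle (3.66, 22) (3.74, 42) post r 58.7 ang -178.4 F rig x,y [ 3.3 -6.3]
```

Call:
apply_moves(deltas=[{"claw": 0.7, "delta_pos": [-1.55, 0.2, 0], "yaw": 0}, {"claw": 0.7, "delta_pos": [-1.45, 0.6, 0], "yaw": 0}, {"claw": 0.7, "delta_pos": [0, 0, 0], "yaw": 0}])

```text
clock: 13.58
eef_pos: [483.3, -218.0, 296.1]
tcp_rot: [3.138, 0.001, 1.682]
contact_force: [8.8, 1.8, -3.7]
opening: 0.2
grasp_force: 26.8
```

```bash
python3 m.py
```

```text
t 13.7 needle (3.97, 26) (3.95, 44) post r 59.0 ang -148.1 F rig x,y [ 8.  -0.9]
```

Call:
apply_moves(deltas=[{"claw": 0.7, "delta_pos": [-1.24, 0.95, 0], "yaw": 0}, {"claw": 0.7, "delta_pos": [-0.95, 1.24, 0], "yaw": 0}, {"claw": 0.7, "delta_pos": [0, 0, 0], "yaw": 0}])

```text
clock: 14.05
eef_pos: [507.3, -236.5, 296.1]
tcp_rot: [3.139, -0.001, 1.682]
contact_force: [6.6, 5.8, -0.7]
opening: 0.198
grasp_force: 27.2
```

```bash
python3 m.py
```

```text
t 14.2 needle (3.96, 27) (4.01, 42) post r 59.4 ang -118.4 F rig x,y [8.4 5. ]
```

Call:
apply_moves(deltas=[{"claw": 0.7, "delta_pos": [-0.6, 1.45, 0], "yaw": 0}, {"claw": 0.7, "delta_pos": [-0.2, 1.55, 0], "yaw": 0}, {"claw": 0.7, "delta_pos": [0, 0, 0], "yaw": 0}])

```text
clock: 14.52
eef_pos: [537.6, -240.8, 296.1]
tcp_rot: [3.14, -0.001, 1.683]
contact_force: [2.1, 6.5, 3.2]
opening: 0.204
grasp_force: 27.4
```

```bash
python3 m.py
```

```text
t 14.6 needle (3.6, 23) (3.62, 39) post r 60.0 ang -88.9 F rig x,y [4.8 5.2]
```

Readings over three quarters of the turn: the lesser top reads about 3.35 near +75°, and the highest about 4.0 near −134°. The 0.65 rad between them is 2 mm, as described, so I lead the post back there.

Call:
apply_moves(deltas=[{"claw": 0.7, "delta_pos": [0.2, -1.55, 0], "yaw": 0}, {"claw": 0.7, "delta_pos": [0.6, -1.45, 0], "yaw": 0}, {"claw": 0.7, "delta_pos": [0.95, -1.24, 0], "yaw": 0}, {"claw": 0.7, "delta_pos": [0, 0, 0], "yaw": 0}, {"claw": 0.7, "delta_pos": [0, 0, 0], "yaw": 0}])

```text
clock: 15.25
eef_pos: [492.6, -227.6, 296.0]
tcp_rot: [3.141, -0.003, 1.682]
contact_force: [2.1, 9.5, 5.3]
opening: 0.199
grasp_force: 27.7
```

```bash
python3 m.py
```

```text
t 15.3 needle (4.01, 21) (4.02, 48) post r 59.2 ang -135.0 F rig x,y [2.8 9.9]
```

Call:
apply_moves(deltas=[{"claw": 0.5, "delta_pos": [0, 0, 0], "yaw": 0}, {"claw": 0.0, "delta_pos": [0, 0, 0], "yaw": 0}, {"claw": 0.0, "delta_pos": [0, 0, 0], "yaw": 0}, {"claw": 0, "delta_pos": [0, 0, -2], "yaw": 0}, {"claw": 0, "delta_pos": [0, 0, -4], "yaw": 0}, {"claw": 0, "delta_pos": [0, 0, -5], "yaw": 0}, {"claw": 0, "delta_pos": [0, 0, -3], "yaw": 0}, {"claw": 0, "delta_pos": [0, 0, 0], "yaw": 0}])

```text
clock: 16.35
eef_pos: [492.6, -229.2, 438.2]
tcp_rot: [3.138, 0.003, 1.683]
contact_force: [0.6, 0.2, -1.1]
opening: 0.498
grasp_force: 0.0
```

```bash
python3 m.py
python3 - <<'E'
from dial import *
s=r.grab_frame("side");print(r.sense()["eef_pos"]);crop(s,240,400,150,270,5,"pics/end.png")
E
```

```text
t 16.4 needle (4.02, 18) (4.01, 47) post r 60.7 ang -134.9 F rig x,y [0.  0.4]
[ 491.64594117 -228.72653766  434.52779925]
```

View pics/end.png

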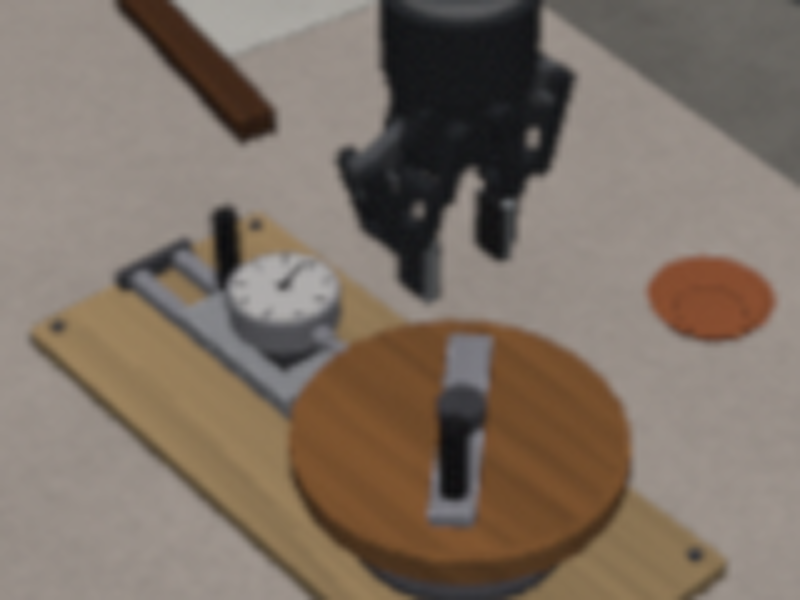

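The gripper is clear of both handles. The needle at (290,275) reads 4.0, with the plunger pressed on the panel's edge, so I hand in.

```bash
python3 -c "
from rig import r
print(r.sign_off())"
```

```text
the job is handed in; nothing more can be done
None
```

I handed the job in with the panel at its highest spot under the plunger: the needle reads about 4.0 rad there, against about 3.35 at the lesser top. The gauge is still pressed in and both handles are let go. I did not sample the last quarter of the edge, and sign-off returned no verdict.

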